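# Wedge a glued shell tile tight against its edging

## Robot

A 7-joint arm with a two-finger parallel gripper is mounted at the origin on a cart in front of the work surface, level with it; the furniture and walls round the work are solid. World frame = base frame: x ahead of the robot, y to its left, z up, the work surface at z = 0. Lengths are in mm, angles in rad, forces in N, time in s.
With the tool pointing down it reaches from about 400 to 875 mm from the base axis. Payload 6.5 kg.
Tool frame: the origin (TCP) lies at the very end of the fingers, on their centre line; the grasp point (between the pads) lies 19 mm behind it; z points along the fingers, y is the line along which they close (so a half turn about z gives the same grasp; the last joint's range is limited). The gripper opens to 85 mm and grips with 20 to 120 N. Pads are 22 mm wide; open, the fingers measure 114 mm over their backs; the gripper's body (76 mm by 85 mm) begins 54 mm behind the grasp point. The pads swing forward as they close: fully open they stand 13 mm farther back than shut.
Start: joints at [1.108, 0.536, -0.004, 1.538, 0.003, 1.067, -0.071], TCP at [251.2, -599.49, 231.29] pointing down, gripper open.
Joint ranges: [-2.7, 2.7], [-0.37, 2.16], [-1.27, 1.26], [0.24, 2.4], [-1.31, 4.45], [0.19, 1.91], [-2.76, 2.76]. Speed limits (rad/s): [2.39, 2.39, 3.14, 3.14, 3.14, 3.14, 3.14].

## Interface

Orientations are given as a 3x3 rotation matrix whose columns are the frame's x, y, z axes.
In Python, from plant import bot gives the robot as it stands.
- The arm moves only by the shell command python3 inch.py 'ROWS' [FORCE]. ROWS is a JSON list of rows, 1 to 8 of them, each an object with the fields aperture (the finger opening in mm), pos (a list: dx, dy, dz in cm), rot (a list: a rotation vector rx, ry, rz in rad); a field left out counts as zero (the opening has to be given); each row shifts and turns the commanded pose from where the row before left it, along the tool's axes as they then stand; what a row does not reach is not made up. A row lasts 1/12 s, in which the tool goes at most 41.7 mm and 0.125 rad, less where a joint would pass 70% of its speed; a pose out of reach is approached as far as the arm can. The fingers move at their own pace and stop on an object; FORCE is the grip in N (left out, the last holds). Time passes only in rows, so rows that do not move let the fingers close. It prints the time, the measured TCP pose, the force, the opening and the grip force at its end. Input that does not fit is refused with a message, and nothing moves.
- bot.read_state(): the state, without advancing time (a new reading comes with each control period).
- bot.camera(name): name is "scene" or "top" or "wrist"; returns a dict with "image" (480x640x3 uint8, red, green, blue), "K" (3x3 intrinsics, pixels), "eye" and "orientation" of the camera in the world. Camera axes: x right, y down, z forward; pixel columns grow to the right and rows downward; lengths in mm; the calibration is good to about 2 mm. A picture is of the moment at which its call begins. There is no depth.
- bot.sign_off(): hands the job in; it is judged then, once.
The state is a dict: "t": time; "qpos": joint angles; "qd": joint speeds; "joint_torque": joint torques, N m; "eef_pos": TCP position; "tool_rot": TCP orientation; "contact_force": force on the tool from outside, world axes, zero at the start; "torque": the same for the moment, N m; "width": finger opening in mm; "finger_force": force on a finger pad.
Only numpy, scipy, OpenCV 4.12 (cv2) and the standard library are available. Lean on these libraries where they do the work, as an engineer would, in place of code of your own. Each camera call takes 0.05 s, during which the arm holds its last target. There are 200 camera calls.

## Task

The shell mosaic tile on the glue-up board has glue on its far edge: slide it home, flat on the board, until it meets the wooden edging strip along the fence and the dowel pin at its left. Then lay the narrower of the two wooden wedges flat in the tapering gap between the tile and the slanted rail, thin end first from the wide end, and push it along by feel until it is tight and squeezes the tile flush and square against the edging, no harder than a firm hand push. Finish while still holding the wedge pressed in, so that the tile stays tight, and leave the thicker wedge and the things round about alone.

Things in the scene. Friction and masses are not known exactly. Their poses are not given: they have to be found in the camera images.
- glue_board: Fixed plywood glue-up board, 180 x 215 x 12 mm, flat on the bench, turned up to 0.15 rad. Origin on its underside: the plywood spans x -80 to 100, y -130 to 85 mm, top at z = 12 mm. x points away from the robot, y to its left. A fence 20 mm high above the board's top runs along the far side (x 77 to 97 mm).
- dowel (a point): Dowel pin, the tile's end stop, 10 mm in diameter and 13 mm high, standing on the board beside the nearer half of the tile's left edge. Point: its foot, at the height of the board's top (in the board's frame x = -5, y = 55 mm).
- edging: Dark wooden edging strip, 12 x 150 x 14 mm, fixed along the fence, axes parallel to the board's. Origin in the middle of its near face (the tile is glued to it), at the height of the board's top; x points away from the tile. With the tile home (touching this face and the dowel) the tile's origin is at x = -45, y = 20, z = 0 mm in this frame.
- rail: Fixed slanted rail, wooden batten 22 wide, 14 high, 118 mm long, on the board's near side. Origin on the board's top, on its face towards the tile; axes parallel to the board's. That face lies at x = 0.12 y, for y = -45 to 73 mm: the gap is wide at the right end (-y). Set 2 mm nearer or farther from job to job: with the tile home the gap at y = 0 is 17 to 21 mm.
- tile: Shell mosaic tile, 90 (its x) x 60 (its y) x 14 mm: dark wood backing 9 mm thick, twelve shell pieces on top; 0.1 to 0.17 kg, loose. Origin mid underside; x to its glued far edge. It starts 5 to 16 mm short of the edging, 3 to 15 mm right of the dowel, slightly skewed: the gap is too narrow for the wedge. Can be gripped across its 60 mm, within 45 mm of the far edge.
- wedge: Narrower wooden wedge, 0.05 to 0.08 kg, 135 long, 34 mm high, standing as it is to be used. Origin on the underside, mid of the parallel tail (35 long, 25 thick; grip it across y, fingertips 16 mm up or more to clear the rail). x points to the thin end; thickness 25 at x = 17.5 to 13 mm at the end, x = 117.5. Face y = -12.5 mm is straight (tile side), the other slants.
- wedge_tip (a point): Middle of the narrower wedge's thin end, at the underside (in the wedge's frame x = 117.5, y = -6 mm). With the tile home, the wedge goes tight when this point is 33 to 67 mm to the left of the rail's origin (y in the rail's frame); the exact place has to be felt: sliding takes under 2 N, then the push rises steeply.
- wedge_thick: Thicker wedge, same shape, length and height, but 37 mm at the tail and 25 mm at the thin end: does not fit the gap, leave it alone. Origin under the middle of its tail, x to the thin end. The two wedges lie right of the board, thin ends roughly to the left, one nearer to the robot, one farther, either way round.
- sanding_block: Sanding block, 90 x 104 x 26 mm, behind the work to the left. Leave alone. Origin under its centre.
- pencil: Carpenter pencil, about 150 mm long, 8 mm high, lying left of the board. Leave alone. Origin under its middle.
- varnish_tin: Open round tin, 77 mm in diameter, 68 mm high, behind the work. Leave alone. Origin under its centre.

How it is judged (in metres and radians):
On the way:
1. the tile lies home against the edging (within 2.5 mm) and beside the dowel (within 4 mm), flat on the board (x of tile in the frame of edging above -0.0475 m and y of tile in the frame of edging above 0.016 m and z of tile in the frame of edging below 0.003 m and angle between tile's own z axis and vertical below 0.05 rad), for 0.2 s.
At the end, for the whole second after the job is handed in: Tile flat and flush on the edging (2 mm, 2 degrees) and by the dowel (4 mm); the narrower wedge flat in the gap, thin end left, 20 mm or more past the rail origin; tile on edging, wedge on tile and wedge on rail each press over 3 N while the fingers hold the wedge (x of tile in the frame of edging above -0.047 m and y of tile in the frame of edging between 0.016 and 0.024 m and z of tile in the frame of edging below 0.002 m and angle between the x axis of tile and the x axis of edging, either way round below 0.035 rad and angle between tile's own z axis and vertical below 0.035 rad and y of wedge_tip in the frame of rail above 0.02 m and x of wedge_tip in the frame of rail above 0 m and x of wedge_tip in the frame of edging below -0.09 m and y of wedge in the frame of rail below -0.03 m and z of wedge in the frame of edging below 0.004 m and angle between wedge's own z axis and vertical below 0.06 rad and contact force between tile and edging above 3 N and contact force between wedge and tile above 3 N and contact force between wedge and rail above 3 N and contact force between the fingers and wedge above 3 N and linear speed of wedge below 0.01 m/s); the arm keeps its last pose, push and grip.
It fails at once if the thicker wedge is moved more than 20 mm (distance of wedge_thick from where it was at the start of the episode above 0.02 m).
It fails at once if the tin, the pencil or the sanding block is moved more than 20 mm (distance of any of varnish_tin, pencil, sanding_block from where it was at the start of the episode above 0.02 m).
It fails at once if the tile is forced against the edging with more than 60 N (contact force between tile and edging above 60 N).
It also fails if it takes over 67 s, if anything falls off the work surface, if the arm or the gripper's body presses on something with over 40 N, if the wrist force passes 120 N, or if a joint passes its speed limit or range.

## Working session

There is one attempt and no reset: what is moved stays moved. The work goes in short steps, Python scripts to look and compute and a shell command to move; the robot and the scene stay as the last step left them, time stands still between calls to the robot, and variables do not carry over. Pictures are saved under pics/ and viewed, at most 10 in all, crops included, and the job is handed in when it is done.

```bash
ls; mkdir -p pics
python3 - <<'E'
from plant import bot
import cv2,numpy as np
s=bot.read_state();print(s)
for n in("top","scene"):
    c=bot.camera(n);cv2.imwrite(f"pics/{n}0.png",c["image"][:,:,::-1]);print(n,c["K"],c["eye"],c["orientation"])
    np.savez(f"{n}0.npz",**c)
E
```

```text
inch.py
pics
plant.py
{'t': 0.0, 'qpos': array([ 1.10777647,  0.53718721, -0.0044311 ,  1.53887314,  0.00258724,
        1.06728351, -0.07119205]), 'qd': array([-5.35226617e-05, -1.08473703e-03, -6.61446790e-04,  2.77843449e-04,
        8.82032852e-04, -5.56151893e-05,  1.11614762e-04]), 'joint_torque': array([ 1.09126933e-03, -5.83417296e+01,  1.04815599e+00, -2.59097993e+01,
        1.20139713e-02,  9.60320758e-03,  1.38571752e-05]), 'eef_pos': array([ 250.95530798, -598.91747538,  230.39950756]), 'tool_rot': array([[ 9.22268698e-01,  3.86548616e-01, -7.84363931e-04],
       [ 3.86549393e-01, -9.22267388e-01,  1.55931137e-03],
       [-1.20643623e-04, -1.74129947e-03, -9.99998477e-01]]), 'contact_force': array([-0.68524778, -0.07436177, -0.45370656]), 'torque': array([ 0.02715773,  0.04482219, -0.01313635]), 'finger_force': 0.0, 'width': 85.59814197409953}
top [[481.00197429   0.         321.18452522]
 [  0.         481.00197429 234.2231966 ]
 [  0.           0.           1.        ]] [ 529.77804474  -30.95916153 1109.46989584] [[ 0.00888105 -0.99820049  0.05930355]
 [-0.99994792 -0.00916347 -0.00449204]
 [ 0.00502738 -0.05926057 -0.99822989]]
scene [[441.79449642   0.         322.98768318]
 [  0.         441.79449642 230.79649025]
 [  0.           0.           1.        ]] [-222.0107291   693.52005904  566.1741159 ] [[-6.52056447e-01 -3.41215564e-01  6.77048247e-01]
 [-7.58170345e-01  2.93055228e-01 -5.82491512e-01]
 [ 3.42641638e-04 -8.93135249e-01 -4.49788072e-01]]
```

View pics/top0.png

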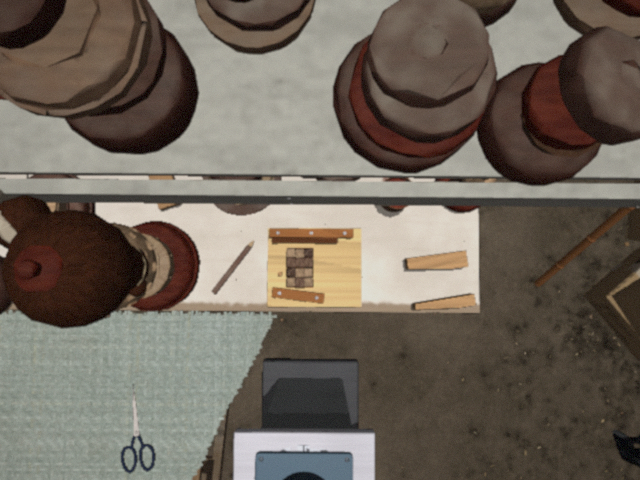

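View pics/scene0.png

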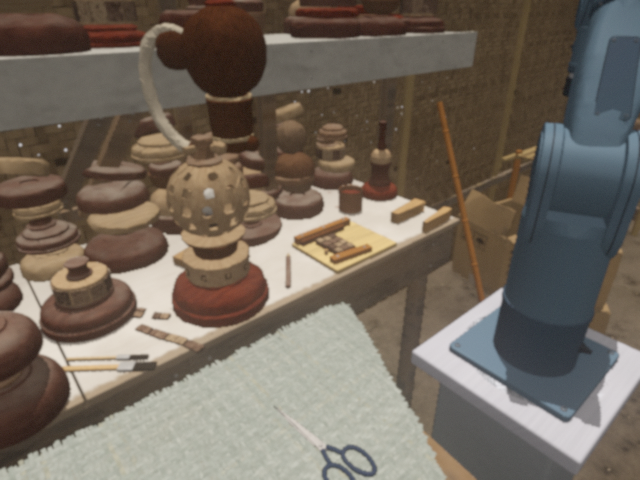

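The top view shows the board around (315,268) with the tile at (299,267), the fence and edging at (312,236) and the rail at (298,295). The wedges lie at (436,261), which is the thicker one, and (443,301), the narrower one. The scene view shows the tin at (350,198) behind the board. I'll cast rays for rough positions.

```bash
cat > h.py <<'E'
import numpy as np,cv2
def cast(c,px,z):
    px=np.atleast_2d(px).astype(float)
    d=np.c_[px,np.ones(len(px))]@np.linalg.inv(c["K"]).T@c["orientation"].T
    e=c["eye"]; return e+d*((z-e[2])/d[:,2])[:,None]
def proj(c,P):
    p=(np.atleast_2d(P)-c["eye"])@c["orientation"]; p=p@c["K"].T
    return p[:,:2]/p[:,2:]
E
python3 - <<'E'
from h import *
from plant import bot
np.set_printoptions(precision=1,suppress=True)
c=dict(np.load("top0.npz"))
for n,p,z in [("boardcorners",[[268,228],[361,228],[361,307],[267,306]],12),("tile",[[299,267]],26),("rail",[[272,290],[324,295]],26),("wedge near",[[413,306],[475,296]],34),("wedge far",[[404,264],[467,256]],34)]:
    print(n,cast(c,p,z))
w=bot.camera("wrist");cv2.imwrite("pics/w0.png",w["image"][:,:,::-1]);print(w["K"],w["eye"],w["orientation"])
t=cv2.resize(c["image"][190:320,200:500,::-1],None,fx=2.6,fy=2.6,interpolation=2);cv2.imwrite("pics/topc.png",t)
E
```

```text
boardcorners [[ 608.1   85.8   12. ]
 [ 610.1 -126.9   12. ]
 [ 430.6 -127.6   12. ]
 [ 431.    85.3   12. ]]
tile [[519.9  13.4  26. ]]
rail [[468.   73.2  26. ]
 [457.8 -43.4  26. ]]
wedge near [[ 435.8 -241.3   34. ]
 [ 459.  -379.5   34. ]]
wedge far [[ 528.7 -221.4   34. ]
 [ 547.9 -362.5   34. ]]
[[383.6   0.  321.3]
 [  0.  383.6 239.2]
 [  0.    0.    1. ]] [ 319.  -570.1  373.1] [[ 0.4 -0.9 -0.3]
 [-0.9 -0.4 -0.1]
 [-0.   0.3 -1. ]]
```
View pics/topc.png

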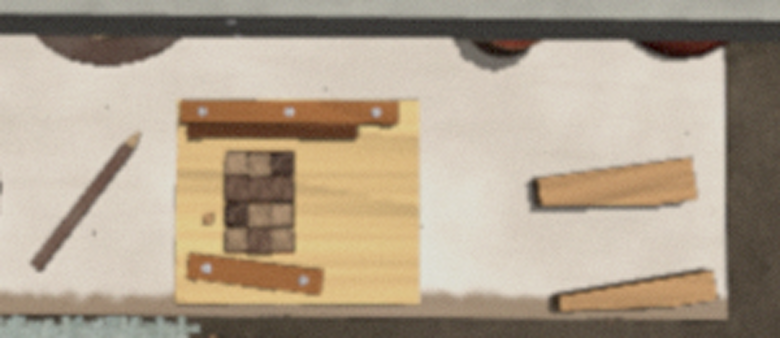

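The cropped top view shows the board almost square to the world. The near wedge, thin end at crop (555,302), is clearly the narrower one. I'll move for closer wrist views.

Units first: shifts go in cm. So -36 mm is -3.6, 18 mm is 1.8.

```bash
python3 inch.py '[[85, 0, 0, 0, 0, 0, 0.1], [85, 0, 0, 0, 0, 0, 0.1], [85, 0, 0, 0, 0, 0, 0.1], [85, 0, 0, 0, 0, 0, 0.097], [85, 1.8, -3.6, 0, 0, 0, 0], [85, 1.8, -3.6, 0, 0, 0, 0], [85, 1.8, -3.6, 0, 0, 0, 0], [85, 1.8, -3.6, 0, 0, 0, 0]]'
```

```text
refused: ROWS must be a list of objects, one for each row. Nothing was moved.
```

The error is about the shape of the input: a list of objects, one for each row. Fixing that and sending the same move.

```bash
python3 inch.py '[{"aperture": 85, "rot": [0, 0, 0.1]}, {"aperture": 85, "rot": [0, 0, 0.1]}, {"aperture": 85, "rot": [0, 0, 0.1]}, {"aperture": 85, "rot": [0, 0, 0.097]}, {"aperture": 85, "pos": [1.8, -3.6, 0]}, {"aperture": 85, "pos": [1.8, -3.6, 0]}, {"aperture": 85, "pos": [1.8, -3.6, 0]}, {"aperture": 85, "pos": [1.8, -3.6, 0]}]'; python3 inch.py '[{"aperture": 85, "pos": [1.8, -3.6, 0]}, {"aperture": 85, "pos": [1.8, -3.6, 0]}, {"aperture": 85, "pos": [1.8, -3.6, 0]}, {"aperture": 85, "pos": [1.8, -3.6, 0]}, {"aperture": 85}, {"aperture": 85}]'
python3 - <<'E'
from h import *
from plant import bot
w=bot.camera("wrist");cv2.imwrite("pics/w1.png",w["image"][:,:,::-1]);np.savez("w1.npz",**w);print(w["eye"])
E
```

```text
t: 0.82
eef_pos: [323.6, -453.7, 231.0]
tool_rot: [[1.0, -0.001, -0.0], [-0.001, -1.0, 0.0], [-0.0, -0.0, -1.0]]
contact_force: [1.1, 0.1, -0.2]
width: 85.0
finger_force: 0.0
t: 1.32
eef_pos: [396.5, -309.1, 231.3]
tool_rot: [[1.0, 0.005, 0.0], [0.005, -1.0, 0.001], [0.0, -0.001, -1.0]]
contact_force: [-0.6, -1.0, -1.3]
width: 85.5
finger_force: 0.0
[ 470.13780702 -307.99481825  373.89770626]
```

View pics/w1.png

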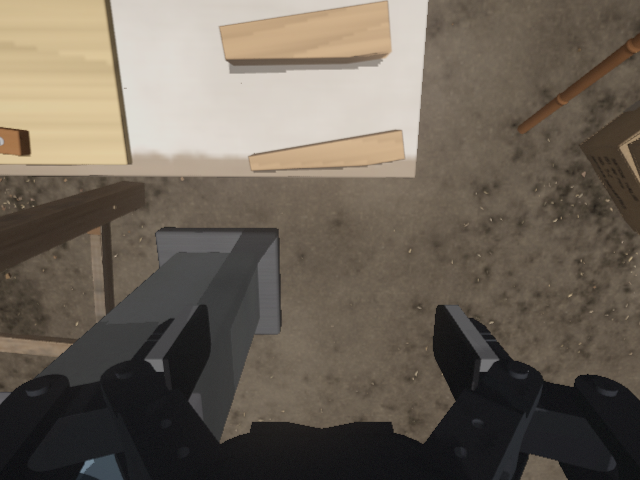

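The wrist view shows the near (narrower) wedge, its top face running from the thin end at (250,163) to the tail at (403,143). The thick wedge is at (220..390, 3..62). Next I'll look at the board.

```bash
python3 inch.py '[{"aperture": 85, "pos": [0.3, -4.1, 0]}, {"aperture": 85, "pos": [0.3, -4.1, 0]}, {"aperture": 85, "pos": [0.3, -4.1, 0]}, {"aperture": 85, "pos": [0.3, -4.1, 0]}, {"aperture": 85, "pos": [0.3, -4.1, 0]}, {"aperture": 85, "pos": [0, -4.1, 0]}, {"aperture": 85, "pos": [0, -4.1, 0]}, {"aperture": 85, "pos": [0, -2.2, 0]}]';  python3 inch.py '[{"aperture": 85}, {"aperture": 85}]'
python3 - <<'E'
from h import *
from plant import bot
np.set_printoptions(precision=1,suppress=True)
w=bot.camera("wrist");cv2.imwrite("pics/w2.png",w["image"][:,:,::-1]);np.savez("w2.npz",**w);print(w["eye"])
c=dict(np.load("w1.npz"));im=c["image"];hsv=cv2.cvtColor(im,cv2.COLOR_RGB2HSV)
print(hsv[150,330],hsv[110,330],hsv[165,330],hsv[172,330],hsv[195,330],hsv[30,300])
roi=hsv[90:180,200:430]
m=((roi[...,1]>70)&(roi[...,2]>120)).astype(np.uint8)
m=cv2.morphologyEx(m,cv2.MORPH_OPEN,np.ones((3,3)))
for k in cv2.findContours(m,0,2)[0]:
    if cv2.contourArea(k)>800:
        h=cv2.approxPolyDP(cv2.convexHull(k),4,True)[:,0]+[200,90]
        print(cv2.contourArea(k),h.tolist());print(cast(c,h,34))
E
```

```text
t: 2.03
eef_pos: [410.2, 0.2, 231.5]
tool_rot: [[1.0, 0.001, 0.0], [0.001, -1.0, 0.001], [0.0, -0.001, -1.0]]
contact_force: [0.1, 0.0, -0.0]
width: 84.6
finger_force: 0.0
t: 2.2
eef_pos: [410.5, -3.1, 231.3]
tool_rot: [[1.0, 0.0, -0.0], [0.0, -1.0, -0.0], [-0.0, 0.0, -1.0]]
contact_force: [-0.2, 0.4, 0.1]
width: 85.0
finger_force: 0.0
[484.2  -2.2 373.9]
[ 16  81 204] [ 16  20 220] [ 16  84 195] [ 16  53 178] [ 15  60 111] [ 16  84 201]
3611.0 [[401, 131], [400, 159], [331, 167], [250, 166], [249, 156]]
[[ 465.  -376.    34. ]
 [ 441.6 -376.6   34. ]
 [ 434.3 -316.7   34. ]
 [ 434.8 -245.8   34. ]
 [ 443.3 -245.3   34. ]]
```

View pics/w2.png

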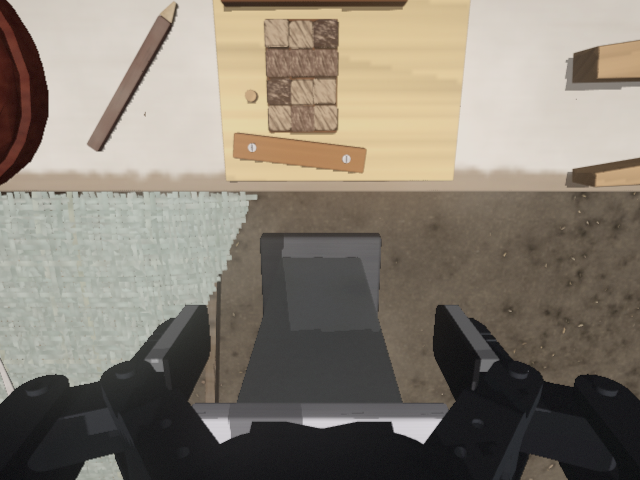

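The wrist view shows the tile corners near (264,20), (337,19), (338,131) and (268,133). The dowel top is at (251,97), the rail's tile-side edge runs (234,133) to (366,150), and the edging sits at the top border. Before moving forward I'll check the shelf height.

Run:
```python
from h import *
from plant import bot
np.set_printoptions(precision=1,suppress=True)
t=dict(np.load("top0.npz"));s=dict(np.load("scene0.npz"))
for z in range(200,900,50):
    a=cast(t,[[320,203],[320,180]],z); b=cast(s,[[100,117],[470,67],[474,32]],z)
    print(z,a[:,0],b[:,:2].ravel())
```

```text
200 [643.3 687.4] [ 1599.7   235.1  1589.9 -2220.7  4435.  -6766.9]
250 [637.  678.7] [ 1351.    297.7  1342.5 -1822.8  3799.1 -5748.2]
300 [630.8 670. ] [ 1102.2   360.3  1095.1 -1424.9  3163.2 -4729.5]
350 [624.5 661.4] [  853.5   422.9   847.7 -1026.9  2527.3 -3710.8]
400 [618.3 652.7] [  604.7   485.5   600.3  -629.   1891.4 -2692.1]
450 [612.1 644. ] [  356.    548.1   352.8  -231.1  1255.5 -1673.4]
500 [605.8 635.4] [ 107.2  610.7  105.4  166.9  619.6 -654.7]
550 [599.6 626.7] [-141.5  673.3 -142.   564.8  -16.3  364. ]
600 [593.3 618.1] [-390.3  735.9 -389.4  962.7 -652.2 1382.7]
650 [587.1 609.4] [ -639.    798.5  -636.8  1360.7 -1288.1  2401.4]
700 [580.9 600.7] [ -887.8   861.1  -884.2  1758.6 -1924.   3420.1]
750 [574.6 592.1] [-1136.5   923.7 -1131.6  2156.5 -2559.9  4438.8]
800 [568.4 583.4] [-1385.3   986.2 -1379.   2554.5 -3195.8  5457.5]
850 [562.2 574.7] [-1634.   1048.8 -1626.5  2952.4 -3831.8  6476.2]
```

```bash
python3 inch.py '[{"aperture": 85, "pos": [2.5, 0, 0]}, {"aperture": 85, "pos": [2.5, 0, 0]}, {"aperture": 85, "pos": [2, -1, 0]}, {"aperture": 85}, {"aperture": 85}]'
python3 - <<'E'
from h import *
from plant import bot
np.set_printoptions(precision=1,suppress=True)
w=bot.camera("wrist");im=w["image"];np.savez("w3.npz",**w);print(w["eye"])
cv2.imwrite("pics/w3.png",cv2.resize(im[60:300,180:500,::-1],None,fx=2.5,fy=2.5,interpolation=2))
E
```

```text
t: 2.67
eef_pos: [480.9, 5.5, 230.8]
tool_rot: [[1.0, -0.003, -0.001], [-0.003, -1.0, -0.0], [-0.001, 0.0, -1.0]]
contact_force: [-0.3, -0.2, 0.2]
width: 84.9
finger_force: 0.0
[554.6   6.1 373.4]
```

View pics/w3.png

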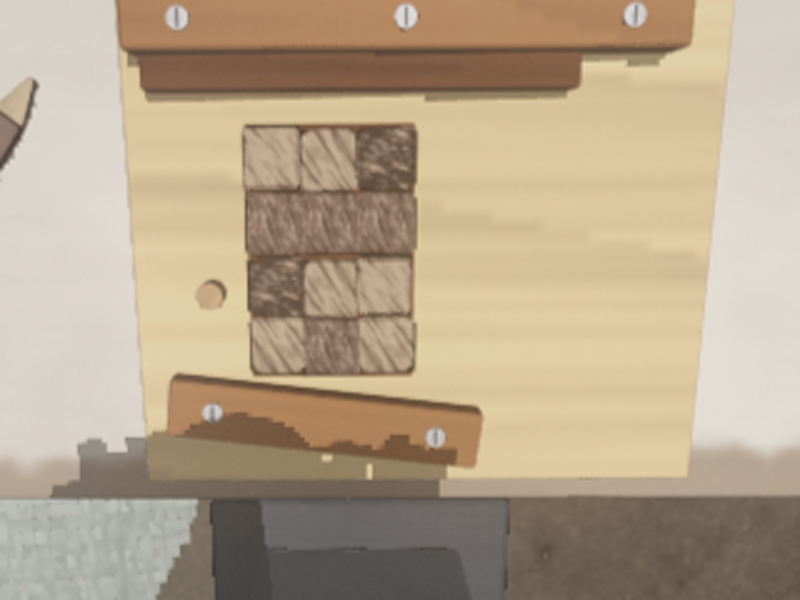

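The crop shows the edging's near top edge at row ~89 (x 145 to 578) and the tile corners (245,127), (415,126), (413,374) and (252,374). The dowel top is at (211,292), and the rail's tile-side top edge runs (178,380) to (481,410).

Run:
```python
from h import *
np.set_printoptions(precision=1,suppress=True)
w=dict(np.load("w3.npz"))
o=lambda p:np.array(p)/2.5+[179.7,59.7]
for n,p,z in [("edging",[[145,90],[578,88]],26),("edgefoot",[[145,96],[578,94]],12),("tile",[[245,127],[415,126],[413,374],[252,374]],26),("dowel",[[211,292]],25),("rail",[[176,380],[481,410]],26),("board",[[124,50],[147,478],[689,478]],12)]:
    print(n,cast(w,o(p),z))
```

```text
edging [[577.7  76.8  26. ]
 [578.  -70.4  26. ]]
edgefoot [[576.7  79.8  12. ]
 [577.  -73.6  12. ]]
tile [[565.7  43.2  26. ]
 [565.9 -15.2  26. ]
 [479.  -15.8  26. ]
 [479.1  43.7  26. ]]
dowel [[509.2  57.6  25. ]]
rail [[476.9  71.9  26. ]
 [465.2 -41.4  26. ]]
board [[ 591.8   86.2   12. ]
 [ 434.    88.3   12. ]
 [ 433.5 -127.    12. ]]
```

Scaled: 40 mm is 4, 25 mm is 2.5.

```bash
python3 inch.py '[{"aperture": 85, "pos": [2.5, -0.4, 2]}, {"aperture": 85, "pos": [2.5, -0.4, 3.5]}, {"aperture": 85, "pos": [0, 0, 4]}, {"aperture": 85, "pos": [0, 0, 4]}, {"aperture": 85, "pos": [0, 0, 3.5]}, {"aperture": 85, "pos": [0, 0, 2]}, {"aperture": 85, "pos": [0, 0, 1]}, {"aperture": 85}]'; python3 inch.py '[{"aperture": 85, "pos": [0, 0, 0.8]}, {"aperture": 85, "pos": [0, 0, 0.5]}, {"aperture": 85, "pos": [0, 0, 0.3]}, {"aperture": 85}]'
```

```text
t: 3.38
eef_pos: [527.3, 13.9, 30.8]
tool_rot: [[1.0, -0.001, -0.004], [-0.001, -1.0, -0.001], [-0.004, 0.001, -1.0]]
contact_force: [0.1, -0.4, -0.7]
width: 85.0
finger_force: 0.0
t: 3.72
eef_pos: [529.7, 15.2, 16.8]
tool_rot: [[1.0, -0.0, 0.001], [-0.0, -1.0, -0.0], [0.001, 0.0, -1.0]]
contact_force: [0.1, 0.1, 0.1]
width: 85.2
finger_force: 0.0
```

Scaled: 2 mm is 0.2.

```bash
python3 inch.py '[{"aperture": 85, "pos": [0, 0, 0.2]}, {"aperture": 45}, {"aperture": 45}, {"aperture": 45}, {"aperture": 45}, {"aperture": 45}, {"aperture": 45}]' 30
python3 - <<'E'
from h import *
from plant import bot
w=bot.camera("wrist");im=w["image"];np.savez("w4.npz",**w);print(w["eye"])
cv2.imwrite("pics/w4.png",im[:,:,::-1])
E
```

```text
t: 4.3
eef_pos: [529.7, 15.1, 15.1]
tool_rot: [[1.0, -0.0, 0.0], [-0.0, -1.0, -0.0], [0.0, 0.0, -1.0]]
contact_force: [-1.7, -1.1, 5.3]
width: 58.7
finger_force: 31.7
[603.25048877  16.02384768 157.75450638]
```

View pics/w4.png

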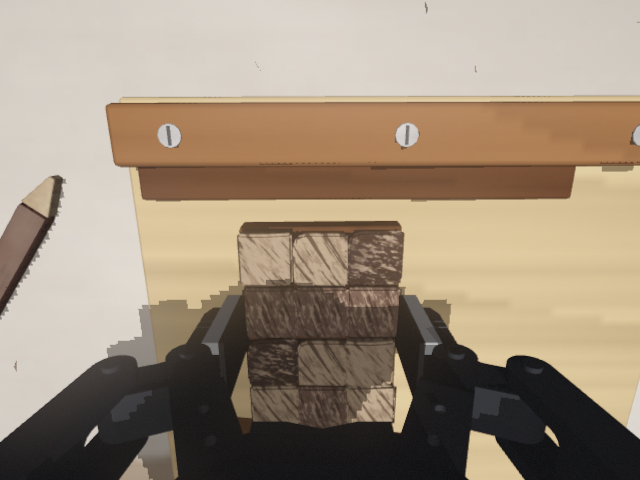

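The tile is held across the shells by both pads (left pad ~(228,330), right ~(415,330)), with the edging about 10 mm ahead. I'll slide it now, slowly near contact.

Scaled: 3 mm is 0.3, -2 mm is -0.2.

```bash
python3 inch.py '[{"aperture": 45, "pos": [0.3, -0.2, 0]}, {"aperture": 45, "pos": [0.3, -0.2, 0]}, {"aperture": 45, "pos": [0.2, -0.2, 0]}, {"aperture": 45}]'; python3 inch.py '[{"aperture": 45, "pos": [0, -0.1, 0]}, {"aperture": 45, "pos": [0, -0.1, 0]}, {"aperture": 45}]'
```

```text
t: 4.68
eef_pos: [534.4, 18.4, 15.0]
tool_rot: [[1.0, -0.002, -0.006], [-0.002, -1.0, -0.004], [-0.006, 0.004, -1.0]]
contact_force: [-7.7, -5.2, 14.3]
width: 58.5
finger_force: 32.9
t: 4.93
eef_pos: [536.3, 20.7, 15.0]
tool_rot: [[1.0, -0.002, -0.002], [-0.002, -1.0, -0.003], [-0.002, 0.003, -1.0]]
contact_force: [-3.9, -6.9, 10.0]
width: 58.4
finger_force: 32.6
```

```bash
python3 inch.py '[{"aperture": 45, "pos": [0.1, 0, 0]}, {"aperture": 45, "pos": [0.1, 0, 0]}, {"aperture": 45}]'
```

```text
t: 5.18
eef_pos: [536.3, 20.8, 15.0]
tool_rot: [[1.0, -0.002, -0.007], [-0.002, -1.0, -0.004], [-0.007, 0.004, -1.0]]
contact_force: [-10.5, -4.6, 16.7]
width: 58.3
finger_force: 33.3
```

```bash
python3 inch.py '[{"aperture": 45, "pos": [0, 0, -0.1]}, {"aperture": 45}, {"aperture": 45}]'
```

```text
t: 5.43
eef_pos: [539.6, 23.4, 15.5]
tool_rot: [[1.0, 0.0, 0.0], [0.0, -1.0, 0.0], [0.0, -0.0, -1.0]]
contact_force: [0.4, 0.2, -1.0]
width: 58.6
finger_force: 32.7
```

Scaled: -1 mm is -0.1.

```bash
python3 inch.py '[{"aperture": 45, "pos": [0, -0.1, 0]}, {"aperture": 45, "pos": [0, -0.1, 0]}, {"aperture": 45}]';python3 inch.py '[{"aperture": 45, "pos": [0.1, 0, 0]}, {"aperture": 45, "pos": [0.1, 0, 0]}, {"aperture": 45}]'
```

```text
t: 5.68
eef_pos: [539.6, 23.6, 15.4]
tool_rot: [[1.0, -0.001, -0.0], [-0.001, -1.0, -0.002], [-0.0, 0.002, -1.0]]
contact_force: [0.1, -5.3, -0.0]
width: 58.5
finger_force: 32.8
t: 5.93
eef_pos: [539.8, 23.5, 15.1]
tool_rot: [[1.0, -0.001, -0.004], [-0.001, -1.0, -0.002], [-0.004, 0.002, -1.0]]
contact_force: [-4.4, -4.9, 2.9]
width: 58.3
finger_force: 33.2
```

```bash
python3 inch.py '[{"aperture": 45, "pos": [0.1, 0, -0.03]}, {"aperture": 45, "pos": [0.1, 0, -0.02]}, {"aperture": 45}, {"aperture": 45}]'
python3 - <<'E'
from h import *
from plant import bot
w=bot.camera("wrist");im=w["image"];np.savez("w5.npz",**w);print(w["eye"])
cv2.imwrite("pics/w5.png",cv2.resize(im[90:330,160:480,::-1],None,fx=2.5,fy=2.5,interpolation=2))
E
```

```text
t: 6.27
eef_pos: [540.3, 23.6, 15.1]
tool_rot: [[1.0, -0.001, -0.006], [-0.001, -1.0, -0.003], [-0.006, 0.003, -1.0]]
contact_force: [-5.7, -3.9, 2.8]
width: 58.3
finger_force: 33.1
[614.84417296  24.78139431 157.27455266]
```

View pics/w5.png

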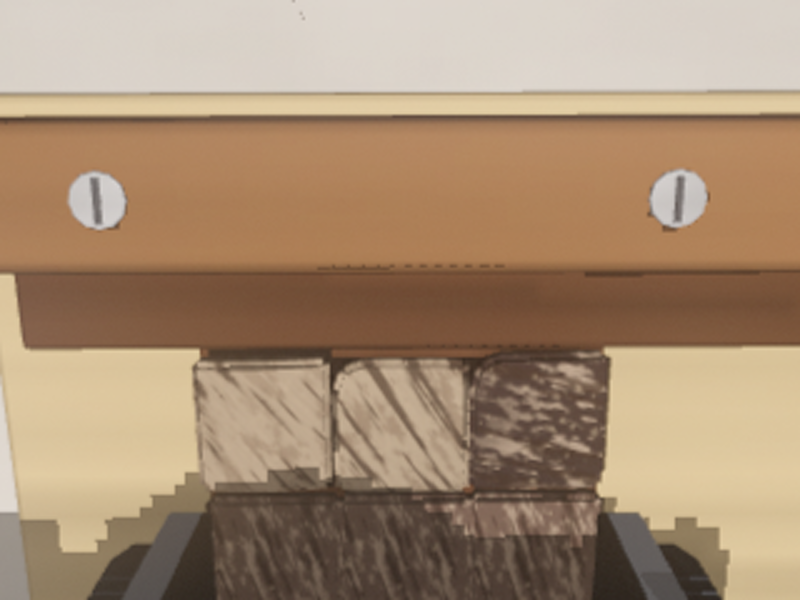

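The crop shows the tile's far edge meeting the edging (row ~350), square to it. I'll give one more small nudge to confirm, then release and rise.

Scaled: 1 mm is 0.1, -0.3 mm is -0.03.

```bash
python3 inch.py '[{"aperture": 45, "pos": [0.1, 0, -0.03]}, {"aperture": 45, "pos": [0.1, 0, -0.03]}, {"aperture": 45}, {"aperture": 45}]'; python3 inch.py '[{"aperture": 45, "pos": [-0.4, 0.2, 0]}, {"aperture": 85}, {"aperture": 85}, {"aperture": 85}, {"aperture": 85}, {"aperture": 85}]' 30
```

```text
t: 6.65
eef_pos: [540.3, 23.6, 15.1]
tool_rot: [[1.0, -0.0, -0.01], [-0.0, -1.0, -0.003], [-0.01, 0.003, -1.0]]
contact_force: [-9.0, -4.3, 1.7]
width: 58.6
finger_force: 33.1
t: 7.15
eef_pos: [542.0, 23.7, 16.9]
tool_rot: [[1.0, 0.0, 0.001], [0.0, -1.0, 0.0], [0.001, -0.0, -1.0]]
contact_force: [-0.3, -0.6, 0.8]
width: 84.7
finger_force: 0.0
```

Scaled: -40 mm is -4, -30 mm is -3.

```bash
python3 inch.py '[{"aperture": 85, "pos": [0, 0, -2]}, {"aperture": 85, "pos": [0, 0, -4]}, {"aperture": 85, "pos": [-2, 0, -3]}, {"aperture": 85, "pos": [-4, 0, 0]}, {"aperture": 85, "pos": [-4, 0, 0]}, {"aperture": 85}]'
python3 - <<'E'
from h import *
from plant import bot
np.set_printoptions(precision=3,suppress=True)
print(bot.read_state()["qpos"])
w=dict(np.load("w4.npz"));a=dict(np.load("w2.npz"))
for z in range(-12,16,3):
  print(z,"w4",proj(w,[[529.7+11,15.1+29.3,15.1+z],[529.7+11,15.1-29.3,15.1+z]]).ravel(),"w2",proj(a,[[410.5+11,-3.1+42.5,231.3+z],[410.5+11,-3.1-42.5,231.3+z]]).ravel())
E
```

```text
t: 7.65
eef_pos: [430.7, 22.2, 105.2]
tool_rot: [[1.0, 0.001, -0.012], [0.001, -1.0, -0.003], [-0.012, 0.003, -1.0]]
contact_force: [-0.8, 0.1, -1.4]
width: 85.1
finger_force: 0.0
[ 0.044  0.399 -0.237  2.169  0.163  0.602 -1.88 ]
-12 w4 [255.347 275.136 390.671 275.184] w2 [224.71  275.292 421.006 275.395]
-9 w4 [254.192 277.791 391.898 277.839] w2 [223.015 277.953 422.767 278.057]
-6 w4 [252.995 280.541 393.17  280.589] w2 [221.26  280.709 424.592 280.813]
-3 w4 [251.754 283.392 394.487 283.439] w2 [219.44  283.566 426.483 283.67 ]
0 w4 [250.468 286.348 395.854 286.395] w2 [217.553 286.529 428.444 286.633]
3 w4 [249.132 289.417 397.273 289.464] w2 [215.594 289.605 430.479 289.709]
6 w4 [247.745 292.604 398.746 292.65 ] w2 [213.56  292.799 432.593 292.903]
9 w4 [246.304 295.916 400.277 295.963] w2 [211.445 296.119 434.79  296.223]
12 w4 [244.804 299.362 401.869 299.408] w2 [209.246 299.572 437.076 299.676]
15 w4 [243.243 302.949 403.527 302.994] w2 [206.956 303.167 439.455 303.27 ]
```

```bash
python3 inch.py '[{"aperture": 85, "pos": [0.2, 3.8, 0]}, {"aperture": 85, "pos": [0.2, 3.8, 0]}, {"aperture": 85, "pos": [0.2, 3.8, 0]}, {"aperture": 85, "pos": [0.2, 3.8, 0]}, {"aperture": 85, "pos": [0.2, 3.8, 0]}, {"aperture": 85, "pos": [0.2, 3.8, 0]}, {"aperture": 85, "pos": [0.2, 3.8, 0]}, {"aperture": 85, "pos": [0.2, 3.8, 0]}]'; python3 inch.py '[{"aperture": 85, "pos": [0.2, 3.8, 0]}, {"aperture": 85, "pos": [0.2, 3.8, 0]}, {"aperture": 70, "rot": [0, 0, -0.124]}, {"aperture": 70, "rot": [0, 0, -0.124]}, {"aperture": 70, "rot": [0, 0, -0.124]}, {"aperture": 70, "rot": [0, 0, -0.124]}, {"aperture": 70, "rot": [0, 0, -0.124]}, {"aperture": 70, "rot": [0, 0, -0.124]}]'; python3 inch.py '[{"aperture": 60, "rot": [0, 0, -0.124]}, {"aperture": 60, "rot": [0, 0, -0.124]}, {"aperture": 60, "rot": [0, 0, -0.124]}, {"aperture": 60, "rot": [0, 0, -0.124]}, {"aperture": 60, "rot": [0, 0, -0.124]}, {"aperture": 60, "rot": [0, 0, -0.124]}, {"aperture": 60, "rot": [0, 0, -0.124]}, {"aperture": 60, "rot": [0, 0, -0.124]}]'; python3 inch.py '[{"aperture": 60}, {"aperture": 60}]'
python3 - <<'E'
from h import *
from plant import bot
np.set_printoptions(precision=1,suppress=True)
c=bot.camera("wrist");im=c["image"];np.savez("w6.npz",**c);print(c["eye"])
cv2.imwrite("pics/w6.png",im[:,:,::-1])
E
```

```text
t: 8.32
eef_pos: [457.4, -282.7, 106.7]
tool_rot: [[1.0, -0.0, 0.0], [-0.0, -1.0, -0.0], [0.0, 0.0, -1.0]]
contact_force: [1.2, 0.5, -0.7]
width: 85.2
finger_force: 0.0
t: 8.98
eef_pos: [461.6, -356.8, 106.6]
tool_rot: [[0.732, 0.682, 0.0], [0.682, -0.732, 0.0], [0.0, 0.0, -1.0]]
contact_force: [1.4, -0.1, -0.2]
width: 70.2
finger_force: 0.0
t: 9.65
eef_pos: [461.5, -356.9, 106.6]
tool_rot: [[-0.17, 0.985, 0.0], [0.985, 0.17, -0.0], [-0.0, 0.0, -1.0]]
contact_force: [-0.1, -0.4, -0.3]
width: 59.8
finger_force: 0.0
t: 9.82
eef_pos: [461.4, -356.8, 106.5]
tool_rot: [[-0.16, 0.987, 0.0], [0.987, 0.16, 0.001], [0.001, 0.0, -1.0]]
contact_force: [0.7, -0.6, -0.4]
width: 60.3
finger_force: 0.0
[ 450.2 -283.9  249.1]
```

View pics/w6.png

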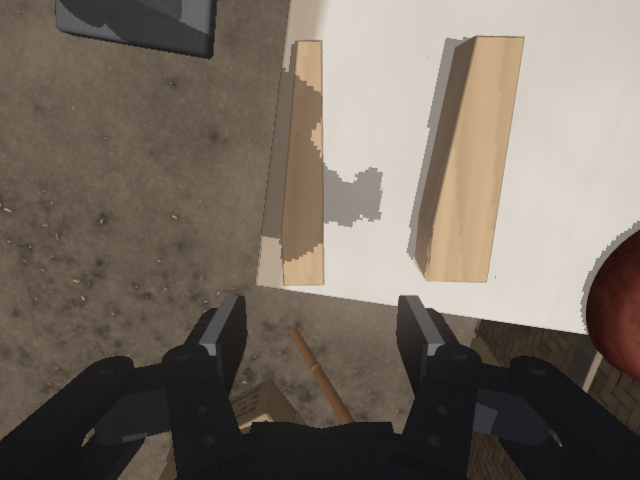

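The view shows the narrower wedge's top: tail corners (283,285) and (324,285), thin end (296,41) to (322,41), with its straight side aligned to the tool. I'll cast these.

Run:
```python
from h import *
np.set_printoptions(precision=1,suppress=True)
c=dict(np.load("w6.npz"));P=cast(c,[[283,285],[324,285],[322,41],[296,41]],34);print(P)
u=P[2]-P[1];L=np.hypot(*u[:2]);u/=L;print("len",L,"dir",u.round(3))
T=np.array([461.4,-356.8]);x=np.array([-.16,.987]);y=np.array([.987,.16])
m=(P[0]+P[1])[:2]/2+u[:2]*17.5
print("origin",m,"tool delta",(m-T)@x,(m-T)@y)
```

```text
[[ 442.3 -379.9   34. ]
 [ 466.9 -375.9   34. ]
 [ 444.  -243.9   34. ]
 [ 431.  -246.    34. ]]
len 133.92424006009253 dir [-0.2  1.   0. ]
origin [ 451.6 -360.6] tool delta -2.207392584508017 -10.281080668774504
```

Scaled: 30 mm is 3, -10 mm is -1.

```bash
python3 inch.py '[{"aperture": 60, "pos": [-0.2, -1, 2]}, {"aperture": 60, "pos": [0, 0, 3]}, {"aperture": 60, "pos": [0, 0, 2]}, {"aperture": 60, "pos": [0, 0, 1.2]}, {"aperture": 60, "pos": [0, 0, 0.5]}, {"aperture": 60}, {"aperture": 60}]'
```

```text
t: 10.45
eef_pos: [452.6, -360.5, 20.4]
tool_rot: [[-0.164, 0.986, 0.001], [0.986, 0.164, -0.001], [-0.001, 0.001, -1.0]]
contact_force: [0.1, 0.2, -0.3]
width: 60.2
finger_force: 0.0
```

```bash
python3 inch.py '[{"aperture": 60, "pos": [0, -0.1, 0.35]}, {"aperture": 10}, {"aperture": 10}, {"aperture": 10}, {"aperture": 10}, {"aperture": 10}, {"aperture": 10}, {"aperture": 10}]' 60; python3 inch.py '[{"aperture": 10}, {"aperture": 10, "pos": [0, 0, -0.5]}, {"aperture": 10, "pos": [0, 0, -1.5]}, {"aperture": 10, "pos": [0, 0, -2]}, {"aperture": 10, "pos": [0, 0, -2]}, {"aperture": 10}, {"aperture": 10}]'
```

```text
t: 11.12
eef_pos: [451.3, -360.8, 16.9]
tool_rot: [[-0.164, 0.986, 0.001], [0.986, 0.164, -0.001], [-0.001, 0.001, -1.0]]
contact_force: [-2.3, 0.8, 6.4]
width: 23.6
finger_force: 59.6
t: 11.7
eef_pos: [451.6, -361.1, 77.9]
tool_rot: [[-0.164, 0.986, 0.002], [0.986, 0.164, -0.002], [-0.002, 0.002, -1.0]]
contact_force: [0.2, 0.0, -0.8]
width: 23.5
finger_force: 58.9
```

Scaled: 35 mm is 3.5, 4 mm is 0.4.

```bash
python3 inch.py '[{"aperture": 10, "rot": [0, 0, 0.08]}, {"aperture": 10, "rot": [0, 0, 0.08]}, {"aperture": 10, "pos": [3.5, 0.4, 0]}, {"aperture": 10, "pos": [3.5, 0.4, 0]}, {"aperture": 10, "pos": [3.5, 0.4, 0]}, {"aperture": 10, "pos": [3.5, 0.4, 0]}, {"aperture": 10}, {"aperture": 10}]'
python3 - <<'E'
from h import *
from plant import bot
c=bot.camera("wrist");im=c["image"];np.savez("w7.npz",**c);print(c["eye"])
cv2.imwrite("pics/w7.png",im[:,:,::-1])
E
```

```text
t: 12.37
eef_pos: [466.0, -217.7, 75.8]
tool_rot: [[-0.01, 1.0, -0.001], [1.0, 0.01, 0.001], [0.001, -0.001, -1.0]]
contact_force: [-0.7, -0.3, 1.0]
width: 23.5
finger_force: 58.9
[ 465.94695399 -143.91837959  218.47637422]
```

View pics/w7.png

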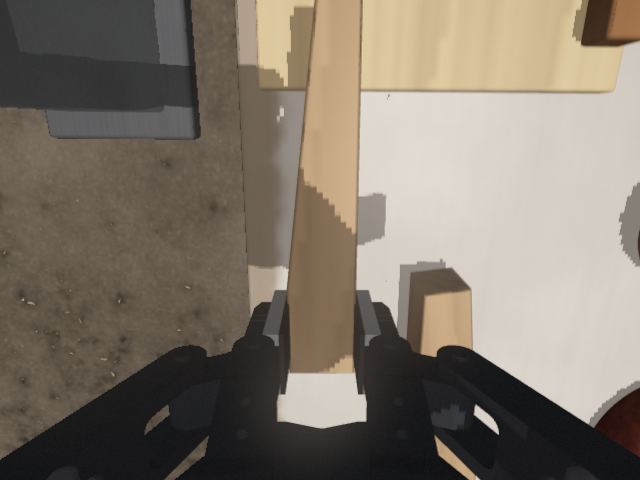

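The view shows the wedge held straight: the top of its straight side runs from (356,372) to (361,0), with the tail end at row 372. The board's right edge is at row ~91.

Run:
```python
from h import *
np.set_printoptions(precision=2,suppress=True)
c=dict(np.load("w7.npz"))
P=cast(c,[[356,372],[361,2],[290,372],[292,290]],75.8+17.1);print(P, "slope dx/dy",(P[1]-P[0])[0]/(P[1]-P[0])[1])
print(cast(c,[[258,91],[617,91],[257,5],[605,45]],12))
im=c["image"]; hsv=cv2.cvtColor(im,cv2.COLOR_RGB2HSV)
for r in (20,60,150,350): 
    g=np.abs(np.diff(im[r,340:380].astype(int).sum(1)));print(r,340+g.argmax(),g.max())
```

```text
[[ 479.98 -234.12   92.9 ]
 [ 476.86 -109.94   92.9 ]
 [ 454.83 -234.41   92.9 ]
 [ 455.97 -200.43   92.9 ]] slope dx/dy -0.025139430792661382
[[ 433.61 -128.07   12.  ]
 [ 614.28 -126.13   12.  ]
 [ 434.53  -89.82   12.  ]
 [ 603.58 -105.26   12.  ]]
20 361 119
60 361 143
150 358 125
350 352 95
```

Units first: shifts go in cm. So 20 mm is 2, 10 mm is 1.

```bash
python3 inch.py '[{"aperture": 10, "pos": [2, 0.4, 0], "rot": [0, 0, 0.01]}, {"aperture": 10, "pos": [2, 0.4, 1]}, {"aperture": 10, "pos": [0, 0, 1.8]}, {"aperture": 10, "pos": [0, 0, 1]}, {"aperture": 10, "pos": [0, 0, 0.5]}, {"aperture": 10}, {"aperture": 10}]'
python3 - <<'E'
from h import *
from plant import bot
np.set_printoptions(precision=2,suppress=True)
c=bot.camera("wrist");im=c["image"];np.savez("w8.npz",**c);s=bot.read_state();z=s["eef_pos"][2]+17.1;print(c["eye"],z)
g=im.astype(int).sum(2)
for r in range(5,270,20):
    d=np.abs(np.diff(g[r]));k=[i for i in range(280,400) if d[i]>60 and d[i]==d[i-3:i+4].max()];print(r,k,[round(float(cast(c,[[i+.5,r]],z)[0][0]),1) for i in k],cast(c,[[320,r]],z)[0][1])
E
```

```text
t: 13.0
eef_pos: [473.8, -181.6, 33.0]
tool_rot: [[0.007, 1.0, -0.001], [1.0, -0.007, -0.0], [-0.0, -0.001, -1.0]]
contact_force: [-0.3, -0.5, -0.7]
width: 23.3
finger_force: 58.9
[ 474.91 -107.64  175.57] 50.492153381944505
5 [300, 317, 362] [469.0, 473.9, 486.9] -74.88578612268752
25 [301, 311, 361] [469.2, 472.1, 486.7] -80.0300974519848
45 [296, 312, 361] [467.6, 472.3, 486.8] -85.31441859527798
65 [297, 311, 360] [467.8, 472.0, 486.7] -90.74454426017351
85 [293, 360] [466.4, 486.8] -96.32659340170042
105 [294, 306, 360] [466.6, 470.3, 486.9] -102.06703222347193
125 [290, 303, 359] [465.2, 469.2, 486.7] -107.97269916498702
145 [281, 286, 303, 359] [462.2, 463.7, 469.1, 486.9] -114.05083207807999
165 [299, 358] [467.7, 486.7] -120.30909781959085
185 [296, 308, 358] [466.6, 470.5, 486.8] -126.75562451465309
205 [294, 327, 357] [465.8, 476.7, 486.7] -133.39903677607373
225 [292, 345, 355, 360, 372] [464.9, 482.8, 486.1, 487.8, 491.9] -140.24849420069603
245 [290, 356, 357] [464.0, 486.6, 487.0] -147.31373350407304
265 [288, 356] [463.1, 486.8] -154.60511470103975
```

Scaled: -1.5 mm is -0.15, 1 mm is 0.1.

```bash
python3 inch.py '[{"aperture": 10, "pos": [0, -0.15, 0.2], "rot": [0, 0, -0.005]}, {"aperture": 10, "pos": [0, 0, 0.1]}, {"aperture": 10}, {"aperture": 10}]';  python3 inch.py '[{"aperture": 10, "pos": [0, 0, 0.07]}, {"aperture": 10}, {"aperture": 10}]'
```

```text
t: 13.38
eef_pos: [472.7, -180.5, 30.3]
tool_rot: [[0.0, 1.0, 0.0], [1.0, -0.0, -0.0], [-0.0, 0.0, -1.0]]
contact_force: [0.2, 0.0, -0.1]
width: 23.7
finger_force: 58.9
t: 13.63
eef_pos: [472.7, -180.3, 29.5]
tool_rot: [[-0.0, 1.0, 0.0], [1.0, 0.0, -0.0], [-0.0, 0.0, -1.0]]
contact_force: [0.4, -0.7, -0.2]
width: 23.4
finger_force: 58.9
```

Scaled: 10 mm is 1, 0.5 mm is 0.05.

```bash
python3 inch.py '[{"aperture": 10, "pos": [1, 0, 0.05]}, {"aperture": 10, "pos": [1, 0, 0]}, {"aperture": 10, "pos": [1, 0, 0]}, {"aperture": 10, "pos": [1, 0, 0]}, {"aperture": 10, "pos": [0.5, 0, 0]}, {"aperture": 10}]'; python3 inch.py '[{"aperture": 10, "pos": [0.5, 0, 0]}, {"aperture": 10, "pos": [0.5, 0, 0]}, {"aperture": 10, "pos": [0.5, 0, 0]}, {"aperture": 10}]'
python3 - <<'E'
from h import *
from plant import bot
np.set_printoptions(precision=2,suppress=True)
c=bot.camera("wrist");im=c["image"];np.savez("w9.npz",**c);s=bot.read_state();z=s["eef_pos"][2]+17.1;print(c["eye"],z)
g=cv2.GaussianBlur(im,(3,3),0).astype(int).sum(2)
for r in range(3,200,12):
    d=np.abs(np.diff(g[r]));k=[i for i in range(220,480) if d[i]>50 and d[i]==d[i-3:i+4].max()];print(r,cast(c,[[320,r]],26)[0][1].round(),[(i,round(float(cast(c,[[i+.5,r]],26)[0][0]),1)) for i in k])
E
```

```text
t: 14.13
eef_pos: [472.7, -133.1, 29.0]
tool_rot: [[-0.003, 1.0, -0.0], [1.0, 0.003, 0.001], [0.001, -0.0, -1.0]]
contact_force: [0.2, 0.4, -0.2]
width: 23.9
finger_force: 58.9
t: 14.47
eef_pos: [472.7, -119.1, 29.0]
tool_rot: [[-0.001, 1.0, 0.0], [1.0, 0.001, 0.001], [0.001, 0.0, -1.0]]
contact_force: [0.6, -0.8, -0.4]
width: 23.4
finger_force: 58.9
[473.12 -45.26 171.62] 46.02744849400776
3 -6.0 [(241, 446.3), (308, 468.8), (317, 471.8), (360, 486.2), (361, 486.5), (374, 490.8), (381, 493.2)]
15 -10.0 [(240, 445.8), (307, 468.4), (314, 470.8), (359, 485.9)]
27 -14.0 [(239, 445.3), (301, 466.3), (306, 468.0), (313, 470.4), (362, 487.1)]
39 -17.0 [(239, 445.0), (301, 466.3), (305, 467.7), (312, 470.1), (361, 486.8)]
51 -21.0 [(238, 444.5), (250, 448.6), (263, 453.1), (274, 456.9), (304, 467.3), (311, 469.7), (361, 487.0)]
63 -25.0 [(238, 444.2), (258, 451.2), (279, 458.5), (303, 466.9), (311, 469.7), (361, 487.1)]
75 -29.0 [(237, 443.7), (257, 450.7), (297, 464.7), (301, 466.1), (309, 468.9), (360, 486.9)]
87 -33.0 [(236, 443.1), (264, 453.0), (297, 464.7), (307, 468.2), (360, 487.0)]
99 -37.0 [(236, 442.8), (259, 451.0), (299, 465.3), (306, 467.8), (360, 487.1)]
111 -41.0 [(298, 464.9), (306, 467.8), (360, 487.2)]
123 -45.0 [(265, 452.9), (290, 461.9), (304, 467.0), (359, 487.0)]
135 -49.0 [(271, 454.9), (290, 461.8), (303, 466.6), (359, 487.1)]
147 -53.0 [(291, 462.1), (302, 466.2), (359, 487.3)]
159 -58.0 [(301, 465.8), (358, 487.0)]
171 -62.0 [(299, 465.0), (358, 487.2)]
183 -67.0 [(296, 463.8), (301, 465.7), (358, 487.3)]
195 -71.0 [(319, 472.5), (358, 487.4)]
```

```bash
for i in 1; do :; done; python3 inch.py '[{"aperture": 10, "pos": [0.4, 0, 0.03]}, {"aperture": 10, "pos": [0.4, 0, 0]}, {"aperture": 10, "pos": [0.4, 0, 0]}, {"aperture": 10}]'; python3 inch.py '[{"aperture": 10, "pos": [0.4, 0, 0]}, {"aperture": 10, "pos": [0.4, 0, 0]}, {"aperture": 10}]'
```

```text
t: 14.85
eef_pos: [473.0, -107.6, 28.9]
tool_rot: [[-0.001, 1.0, 0.001], [1.0, 0.001, 0.0], [0.0, 0.001, -1.0]]
contact_force: [-0.5, 0.3, 4.9]
width: 23.6
finger_force: 59.5
t: 15.1
eef_pos: [473.0, -99.9, 28.9]
tool_rot: [[-0.001, 1.0, 0.001], [1.0, 0.001, 0.0], [0.0, 0.001, -1.0]]
contact_force: [-1.1, -0.6, 5.3]
width: 23.8
finger_force: 59.6
```

Scaled: -0.2 mm is -0.02, 3 mm is 0.3.

```bash
python3 inch.py '[{"aperture": 10, "pos": [0.3, 0, -0.02]}, {"aperture": 10, "pos": [0.3, 0, 0]}, {"aperture": 10}]'; python3 inch.py '[{"aperture": 10, "pos": [0.2, 0, 0]}, {"aperture": 10, "pos": [0.2, 0, 0]}, {"aperture": 10}]'
```

```text
t: 15.35
eef_pos: [472.7, -93.8, 28.9]
tool_rot: [[-0.001, 1.0, 0.0], [1.0, 0.001, 0.0], [0.0, 0.0, -1.0]]
contact_force: [-1.0, -0.9, 5.0]
width: 23.6
finger_force: 59.4
t: 15.6
eef_pos: [472.7, -90.1, 28.9]
tool_rot: [[-0.0, 1.0, 0.0], [1.0, 0.0, 0.0], [0.0, 0.0, -1.0]]
contact_force: [-0.5, -2.0, 5.1]
width: 23.7
finger_force: 59.5
```

Scaled: 2 mm is 0.2, -0.3 mm is -0.03.

```bash
python3 inch.py '[{"aperture": 10, "pos": [0.2, 0, -0.03]}, {"aperture": 10, "pos": [0.2, 0, 0]}, {"aperture": 10}]'; python3 inch.py '[{"aperture": 10, "pos": [0.2, 0, 0]}, {"aperture": 10, "pos": [0.1, 0, 0]}, {"aperture": 10}]'
```

```text
t: 15.85
eef_pos: [473.0, -85.4, 29.0]
tool_rot: [[-0.001, 1.0, 0.001], [1.0, 0.001, 0.001], [0.001, 0.001, -1.0]]
contact_force: [2.6, 0.7, -1.9]
width: 24.1
finger_force: 58.8
t: 16.1
eef_pos: [473.2, -83.1, 29.2]
tool_rot: [[-0.0, 1.0, 0.001], [1.0, 0.0, 0.0], [0.0, 0.001, -1.0]]
contact_force: [2.9, -1.8, -2.1]
width: 23.3
finger_force: 58.8
```

```bash
python3 inch.py '[{"aperture": 10, "pos": [0.1, 0.06, 0]}, {"aperture": 10, "pos": [0.1, 0, 0]}, {"aperture": 10}]'; python3 inch.py '[{"aperture": 10, "pos": [0.1, 0.02, 0]}, {"aperture": 10, "pos": [0.1, 0.02, 0]}, {"aperture": 10}]'
```

```text
t: 16.35
eef_pos: [473.4, -81.2, 29.2]
tool_rot: [[-0.0, 1.0, 0.0], [1.0, 0.0, 0.0], [0.0, 0.0, -1.0]]
contact_force: [3.5, -2.1, -2.9]
width: 23.9
finger_force: 58.9
t: 16.6
eef_pos: [473.7, -79.2, 29.2]
tool_rot: [[-0.0, 1.0, 0.0], [1.0, 0.0, 0.0], [0.0, 0.0, -1.0]]
contact_force: [3.6, -1.9, -0.6]
width: 23.4
finger_force: 58.9
```

Scaled: 1 mm is 0.1, 0.4 mm is 0.04.

```bash
python3 inch.py '[{"aperture": 10, "pos": [0.1, 0.04, 0]}, {"aperture": 10, "pos": [0.1, 0.04, 0]}, {"aperture": 10}]'; python3 inch.py '[{"aperture": 10, "pos": [0.1, 0.03, 0]}, {"aperture": 10, "pos": [0.1, 0.02, 0]}, {"aperture": 10}]'
```

```text
t: 16.85
eef_pos: [474.0, -76.8, 29.0]
tool_rot: [[-0.0, 1.0, -0.001], [1.0, 0.0, 0.0], [0.0, -0.001, -1.0]]
contact_force: [0.5, -0.1, 0.0]
width: 23.5
finger_force: 58.9
t: 17.1
eef_pos: [474.4, -74.8, 29.0]
tool_rot: [[-0.001, 1.0, -0.001], [1.0, 0.001, 0.0], [0.0, -0.001, -1.0]]
contact_force: [0.8, -0.0, -0.6]
width: 23.7
finger_force: 58.9
```

Scaled: 1 mm is 0.1, 0.12 mm is 0.012.

```bash
python3 inch.py '[{"aperture": 10, "pos": [0.1, 0.012, 0]}, {"aperture": 10, "pos": [0.1, 0.012, 0]}, {"aperture": 10}]'; python3 inch.py '[{"aperture": 10, "pos": [0.1, 0.012, 0]}, {"aperture": 10, "pos": [0.1, 0.012, 0]}, {"aperture": 10}]'; python3 inch.py '[{"aperture": 10, "pos": [0.1, 0.012, 0]}, {"aperture": 10, "pos": [0.1, 0.012, 0]}, {"aperture": 10}]'
```

```text
t: 17.35
eef_pos: [474.8, -72.9, 29.0]
tool_rot: [[-0.001, 1.0, -0.001], [1.0, 0.001, 0.0], [0.0, -0.001, -1.0]]
contact_force: [0.9, 0.7, -0.5]
width: 23.7
finger_force: 59.0
t: 17.6
eef_pos: [474.9, -71.3, 29.0]
tool_rot: [[-0.0, 1.0, -0.001], [1.0, 0.0, -0.0], [-0.0, -0.001, -1.0]]
contact_force: [-1.2, -0.4, -0.6]
width: 23.7
finger_force: 59.0
t: 17.85
eef_pos: [475.3, -69.1, 29.0]
tool_rot: [[-0.0, 1.0, -0.001], [1.0, 0.0, 0.0], [0.0, -0.001, -1.0]]
contact_force: [-1.3, -1.0, -0.7]
width: 23.8
finger_force: 59.0
```

Scaled: 1 mm is 0.1.

```bash
python3 inch.py '[{"aperture": 10, "pos": [0.1, 0, 0]}, {"aperture": 10, "pos": [0.1, 0, 0]}, {"aperture": 10}]'; python3 inch.py '[{"aperture": 10, "pos": [0.1, 0.01, 0]}, {"aperture": 10, "pos": [0.1, 0, 0]}, {"aperture": 10}]'
```

```text
t: 18.1
eef_pos: [475.5, -67.2, 29.1]
tool_rot: [[-0.0, 1.0, -0.0], [1.0, 0.0, 0.0], [0.0, -0.0, -1.0]]
contact_force: [-1.0, 0.5, -1.3]
width: 23.6
finger_force: 59.0
t: 18.35
eef_pos: [475.6, -65.6, 29.1]
tool_rot: [[0.0, 1.0, -0.0], [1.0, -0.0, -0.001], [-0.001, -0.0, -1.0]]
contact_force: [-1.7, -2.9, -0.8]
width: 23.4
finger_force: 59.0
```

Scaled: 1 mm is 0.1.

```bash
python3 inch.py '[{"aperture": 10, "pos": [0.1, 0, 0]}, {"aperture": 10, "pos": [0.1, 0, 0]}, {"aperture": 10}]'; python3 inch.py '[{"aperture": 10, "pos": [0.1, 0, 0]}, {"aperture": 10}]'
```

```text
t: 18.6
eef_pos: [475.5, -65.0, 29.1]
tool_rot: [[0.001, 1.0, -0.001], [1.0, -0.001, -0.002], [-0.002, -0.001, -1.0]]
contact_force: [-1.1, -6.5, -0.4]
width: 23.3
finger_force: 59.1
t: 18.77
eef_pos: [475.5, -64.9, 29.2]
tool_rot: [[0.002, 1.0, -0.001], [1.0, -0.002, -0.003], [-0.003, -0.001, -1.0]]
contact_force: [-2.0, -8.3, 1.1]
width: 23.8
finger_force: 59.2
```

The wedge has gone tight and the push is rising steeply with little movement. I'll press a little more.

```bash
python3 inch.py '[{"aperture": 10, "pos": [0.1, 0, 0]}, {"aperture": 10, "pos": [0.1, 0, 0]}, {"aperture": 10, "pos": [0.1, 0, 0]}, {"aperture": 10}, {"aperture": 10}]'
```

```text
t: 19.18
eef_pos: [475.5, -64.7, 29.2]
tool_rot: [[0.004, 1.0, -0.001], [1.0, -0.004, -0.006], [-0.006, -0.001, -1.0]]
contact_force: [-1.3, -14.4, 2.7]
width: 24.0
finger_force: 59.4
```

```bash
python3 inch.py '[{"aperture": 10, "pos": [0.1, 0, 0]}, {"aperture": 10, "pos": [0.1, 0, 0]}, {"aperture": 10}, {"aperture": 10}, {"aperture": 10}]' 70
python3 - <<'E'
from h import *
from plant import bot
np.set_printoptions(precision=2,suppress=True)
c=bot.camera("wrist");im=c["image"];cv2.imwrite("pics/w10.png",im[:,:,::-1]);np.savez("w10.npz",**c);print(c["eye"],bot.read_state()["contact_force"])
g=cv2.GaussianBlur(im,(3,3),0).astype(int).sum(2)
for y in (-3,5,15,25,35,45,50):
    xs=np.arange(480,605,.5);p=proj(c,[[x,y,26] for x in xs]).round().astype(int)
    ok=(p>=0).all(1)&(p[:,0]<640)&(p[:,1]<480); v=np.where(ok,g[p[:,1].clip(0,479),p[:,0].clip(0,639)],-1)
    d=np.abs(np.diff(v));print(y,[(xs[i],d[i]) for i in range(3,len(d)-3) if d[i]>40 and d[i]==d[i-3:i+4].max() and (xs[i]>560 or xs[i]<500)])
E
```

```text
t: 19.6
eef_pos: [475.5, -64.6, 29.3]
tool_rot: [[0.005, 1.0, -0.002], [1.0, -0.005, -0.009], [-0.009, -0.002, -1.0]]
contact_force: [-2.3, -18.9, 2.6]
width: 23.4
finger_force: 71.8
[476.59  10.63 171.27] [ -0.49 -19.52   3.36]
-3 [(np.float64(489.0), np.int64(136)), (np.float64(491.5), np.int64(109)), (np.float64(499.0), np.int64(43)), (np.float64(562.5), np.int64(108)), (np.float64(569.5), np.int64(116)), (np.float64(572.0), np.int64(51)), (np.float64(575.5), np.int64(129)), (np.float64(578.5), np.int64(44)), (np.float64(588.5), np.int64(83)), (np.float64(594.0), np.int64(188))]
5 [(np.float64(489.0), np.int64(65)), (np.float64(491.0), np.int64(56)), (np.float64(497.5), np.int64(66)), (np.float64(560.5), np.int64(76)), (np.float64(561.0), np.int64(76)), (np.float64(565.5), np.int64(67)), (np.float64(569.0), np.int64(58)), (np.float64(571.5), np.int64(79)), (np.float64(575.0), np.int64(84)), (np.float64(577.5), np.int64(57)), (np.float64(589.5), np.int64(56)), (np.float64(592.5), np.int64(135))]
15 [(np.float64(488.5), np.int64(81)), (np.float64(561.5), np.int64(83)), (np.float64(5
[... 259 characters left out ...]
np.int64(49)), (np.float64(493.5), np.int64(74)), (np.float64(496.0), np.int64(83)), (np.float64(568.5), np.int64(65)), (np.float64(574.0), np.int64(301)), (np.float64(578.5), np.int64(54)), (np.float64(587.5), np.int64(225))]
35 [(np.float64(489.5), np.int64(161)), (np.float64(491.5), np.int64(114)), (np.float64(495.0), np.int64(58)), (np.float64(497.0), np.int64(49)), (np.float64(574.0), np.int64(86)), (np.float64(578.0), np.int64(57)), (np.float64(585.0), np.int64(224))]
45 [(np.float64(488.5), np.int64(92)), (np.float64(493.5), np.int64(66)), (np.float64(498.5), np.int64(88)), (np.float64(570.5), np.int64(49)), (np.float64(576.0), np.int64(174)), (np.float64(582.5), np.int64(241))]
50 []
```

The shell edge (~575) runs parallel to the edging edge (~578) across the tile. The push is holding steady at about 19 N with the wedge tight, so I'm handing in.

```bash
python3 inch.py '[{"aperture": 10}, {"aperture": 10}]'; python3 -c "
from plant import bot
print(bot.sign_off())"
```

```text
t: 19.82
eef_pos: [475.4, -64.6, 29.3]
tool_rot: [[0.005, 1.0, -0.002], [1.0, -0.005, -0.009], [-0.009, -0.002, -1.0]]
contact_force: [-1.3, -19.0, 2.9]
width: 23.3
finger_force: 71.8
the job is handed in; nothing more can be done
None
```

I handed the job in at about 20 s: the tile met the edging and dowel by feel, and the narrower wedge is tight and held in with about 19 N; `sign_off` gave no verdict.

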